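# Feel for the free cell of the specimen rack and store the half-prism

### The job

Only one of the six cells in the roofed specimen rack is free. Press the feelers on its roof lightly, one after another, until one goes right down instead of stopping after a few millimetres, and press that one fully down; only then pick up the mortar half-prism, lay it lengthwise on the deck in front of that cell and push it in until it stops against the back. Leave the cup, the stirrup and the folded rule alone.

Things in the scene. Friction and masses are not known exactly. Their poses are not given: they have to be found in the camera images.
- rack: Roofed yellow rack fixed to the bench: two back-to-back rows (a and b) of three cells, on a aluminium base plate 170 (x) x 384 (y) x 8 mm. Origin: centre of the plate's underside, on the bench; x along the rows, y across them, z up. Row a opens to +y, row b to -y; cells 1, 2, 3 at x = -54, 0, +54 mm. Roof top 60 mm up, reaching to |y| = 90 mm. Five cells hold 60 mm long half-prisms, hidden deep inside; one is free.
- mouth_a (a point): Middle of the mouth of cell a2 (row a, opening to +y), at floor level: rack x 0, y +94, z 8 mm. a1 and a3 are 54 mm to either side. Every cell is 46 mm wide, 46 mm high and 90 mm deep, between walls 8 mm thick with rounded front edges. In front of the mouths the base plate is a flat deck, level with the cell floors, 98 mm long (to |y| = 192 mm).
- mouth_b (a point): Middle of the mouth of cell b2 (row b, opening to -y), at floor level: rack x 0, y -94, z 8 mm. Cells and deck as in row a.
- caps_a (a point): Centre of the top of the feeler cap of cell a2 when up: rack x 0, y +38, z 90 mm. The round black caps are 22 mm across, one over each cell; those of a1 and a3 are at x = -54 and +54 mm.
- caps_b (a point): The same for cell b2: rack x 0, y -38, z 90 mm; the caps of b1 and b3 are at x = -54 and +54 mm.
- prism: The loose mortar half-prism to be stored: grey concrete block 40 x 40 mm in section, 90 mm long, about 0.3 kg. It lies on the bench to the left or right of the rack. Origin: centre of its underside; x along its length, z up as it first lies. Which end goes in first does not matter. Pushed to the back of a cell, its outer end is level with the mouth.
- cup: White plastic cup, 95 mm high, 76 mm across the rim, on the bench on the other side of the rack from the half-prism. Origin: centre of its underside. Leave it alone.
- stirrup: Bent bar stirrup, a flat rectangle 120 x 90 mm of 8 mm bar, lying beyond the rack. Origin: its centre, on the bench. Leave it alone.
- rule: Folded yellow rule, 30 x 240 x 12 mm, lying beyond the rack. Origin: centre of its underside; y along its length. Leave it alone.
- feeler_a1 (a joint): Feeler of rack cell a1 (the +y row, cap centre at rack x = -54 mm, y = +38 mm): how far it is pressed down, in m; 0 is up. A spring pushes it up (1.5 N at the start, 5.7 N at its full 14 mm). Over a stored half-prism its cushioned foot meets it after 3 mm; it then stiffens sharply (2.5 N more per mm) and never passes 7 mm. Over a free cell it sinks softly the whole 14 mm.
- feeler_a2 (a joint): Feeler of rack cell a2 (the +y row, cap centre at rack x = +0 mm, y = +38 mm): how far it is pressed down, in m; 0 is up. A spring pushes it up (1.5 N at the start, 5.7 N at its full 14 mm). Over a stored half-prism its cushioned foot meets it after 3 mm; it then stiffens sharply (2.5 N more per mm) and never passes 7 mm. Over a free cell it sinks softly the whole 14 mm.
- feeler_a3 (a joint): Feeler of rack cell a3 (the +y row, cap centre at rack x = +54 mm, y = +38 mm): how far it is pressed down, in m; 0 is up. A spring pushes it up (1.5 N at the start, 5.7 N at its full 14 mm). Over a stored half-prism its cushioned foot meets it after 3 mm; it then stiffens sharply (2.5 N more per mm) and never passes 7 mm. Over a free cell it sinks softly the whole 14 mm.
- feeler_b1 (a joint): Feeler of rack cell b1 (the -y row, cap centre at rack x = -54 mm, y = -38 mm): how far it is pressed down, in m; 0 is up. A spring pushes it up (1.5 N at the start, 5.7 N at its full 14 mm). Over a stored half-prism its cushioned foot meets it after 3 mm; it then stiffens sharply (2.5 N more per mm) and never passes 7 mm. Over a free cell it sinks softly the whole 14 mm.
- feeler_b2 (a joint): Feeler of rack cell b2 (the -y row, cap centre at rack x = +0 mm, y = -38 mm): how far it is pressed down, in m; 0 is up. A spring pushes it up (1.5 N at the start, 5.7 N at its full 14 mm). Over a stored half-prism its cushioned foot meets it after 3 mm; it then stiffens sharply (2.5 N more per mm) and never passes 7 mm. Over a free cell it sinks softly the whole 14 mm.
- feeler_b3 (a joint): Feeler of rack cell b3 (the -y row, cap centre at rack x = +54 mm, y = -38 mm): how far it is pressed down, in m; 0 is up. A spring pushes it up (1.5 N at the start, 5.7 N at its full 14 mm). Over a stored half-prism its cushioned foot meets it after 3 mm; it then stiffens sharply (2.5 N more per mm) and never passes 7 mm. Over a free cell it sinks softly the whole 14 mm.

How it is judged:
By the outcome, as a careful person would: the job done as asked, in the order asked, and still so for the second after the job is handed in, with the robot touching nothing.
It also fails if it takes over 72 s, if anything falls off the work surface, if the arm or the gripper's body presses on something with over 40 N, if the wrist force passes 120 N, or if a joint passes its speed limit or range.

### The arm

A 6-joint arm with a two-finger parallel gripper is mounted at the origin on the work surface. World frame = base frame: x ahead of the robot, y to its left, z up, the work surface at z = 0. Lengths are in m, angles in rad, forces in N, time in s.
With the tool pointing down it reaches from about 0.325 to 0.775 m from the base axis. Payload 9.3 kg.
Tool frame: the origin (TCP) lies midway between the tips of the shut fingers; the grasp point (between the pads) lies 19 mm behind it (bot.grip_point_offset is the distance from the TCP to the grasp point, in m); z points along the fingers, y is the line along which they close (so a half turn about z gives the same grasp; the last joint's range is limited). The gripper opens to 85 mm and grips with 20 to 120 N. Pads are 22 mm wide; open, the fingers measure 114 mm over their backs; the gripper's body (76 mm by 85 mm) begins 54 mm behind the grasp point. The pads swing forward as they close: fully open they stand 13 mm farther back than shut.
Start: joints at [1.003, 0.259, 0.021, 1.334, 0, 1.418], TCP at [0.222, 0.503, 0.231] pointing down, gripper open.
Joint ranges: [-3.04, 3.04], [-0.91, 1.82], [-1.04, 1.36], [-1.92, 1.95], [-1.52, 1.45], [-3.14, 3.14]. Speed limits (rad/s): [2.22, 2.22, 2.79, 3.14, 3.14, 3.14].

### API

Orientations are given as a rotation vector (axis times angle).
In Python, from rig import bot, imaging gives the robot as it stands.
- The arm moves only by the shell command python3 -m crank 'ROWS'. ROWS is JSON, a list of rows, each an object with "jaw": the opening in per cent of the stroke, from 0 (shut) to 100 (fully open); "offset": the shift along the tool's x, y, z in cm, a list of three; "rotation": the turn, a rotation vector about the tool's x, y, z in degrees, a list of three. A call has 1 to 5 rows; each row shifts and turns the commanded pose from where the row before left it, along the tool's axes as they then stand; what a row does not reach is not made up. A row lasts 1/10 s, in which the tool goes at most 50 mm and 8.59 degrees, less where a joint would pass 70% of its speed; a pose out of reach is approached as far as the arm can. A call is refused whole if a number of a shift passes 5 or a number of a turn 8.59, either way. A call with a gripper value outside its range is refused whole. The fingers move at their own pace and stop on an object; the grip force is fixed at half the most. Time passes only in rows, so rows that do not move let the fingers close. It gives the time, the measured TCP pose, the force, the opening and the grip force at its end, in the units of the state.
- bot.get_obs(): the state, without advancing time (a new reading comes with each control period).
- imaging.capture(name): name is "side" or "top" or "wrist"; returns a dict with "image" (420x560x3 uint8, red, green, blue), "mtx" (3x3 intrinsics, pixels), "k1" (the pictures are not rectified: a ray, as slopes to the right and down, at radius r is drawn at 1 + k1 r^2 times it, then the intrinsics apply), "position" and "attitude" of the camera in the world; the wrist camera has in their place "tool_from_camera" (4x4, takes a point from camera to tool coordinates, whose origin is the TCP and whose axes are the flange's). Camera axes: x right, y down, z forward; pixel columns grow to the right and rows downward; lengths in m; the calibration is good to about 2 mm. A picture is of the moment at which its call begins: read the wrist's pose just before it. There is no depth.
- bot.hand_in(): hands the job in; it is judged then, once.
The state is a dict: "clock": time; "q": joint angles; "qvel": joint speeds; "effort": joint torques, N m; "tool_pos": TCP position; "tcp_rot": TCP orientation; "force": force on the tool from outside, world axes, zero at the start; "torque": the same for the moment, N m; "width": opening from 0.0 (shut) to 1.0 (fully open); "finger_force": force on a finger pad.
Only numpy, scipy, OpenCV 4.12 (cv2) and the standard library are available. Lean on these libraries where they do the work, as an engineer would, in place of code of your own. Each camera call takes 0.05 s, during which the arm holds its last target. There are 200 camera calls.

## Working session

There is one attempt and no reset: what is moved stays moved. The work goes in short steps, Python scripts to look and compute and a shell command to move; the robot and the scene stay as the last step left them, time stands still between calls to the robot, and variables do not carry over. Pictures are saved under pics/ and viewed, at most 10 in all, crops included, and the job is handed in when it is done.

```bash
ls; mkdir -p pics; cat > h.py <<'E'
import numpy as np, cv2
from scipy.spatial.transform import Rotation as R
from rig import bot, imaging
def ray(c,uv,pose=None):
    m=c["mtx"];k=c["k1"]
    p=cv2.undistortPoints(np.array([[uv]],float),np.array(m),np.array([k,0,0,0.]),None,None)
    # drawn = s*(1+k1 r^2) matches the OpenCV model
    d=np.array([*p[0,0],1.])
    if pose is None:
        A=np.array(c["attitude"]); A=A if A.shape==(3,3) else R.from_rotvec(A).as_matrix()
        return np.array(c["position"]),A@d
    T=pose@np.array(c["tool_from_camera"])
    return T[:3,3],T[:3,:3]@d
def onz(c,uv,z,pose=None):
    o,d=ray(c,uv,pose); return o+d*(z-o[2])/d[2]
def pose():
    s=bot.get_obs();T=np.eye(4);T[:3,:3]=R.from_rotvec(s["tcp_rot"]).as_matrix();T[:3,3]=s["tool_pos"];return T
def save(c,n): cv2.imwrite(n,cv2.cvtColor(c["image"],cv2.COLOR_RGB2BGR))
E
python3 - <<'E'
from h import *
import pickle
s=bot.get_obs();print(s);print(pose())
cs={}
for n in("top","side"):
    c=imaging.capture(n);cs[n]=c;print({k:v for k,v in c.items() if k!="image"})
pickle.dump(cs,open("c0.pkl","wb"))
for n in cs: save(cs[n],f"pics/{n}0.png")
E
```

```text
pics
{'clock': 0.0, 'q': array([1.00338693e+00, 2.59199801e-01, 2.07681273e-02, 1.33368019e+00,
       1.37196949e-05, 1.41818777e+00]), 'qvel': array([-0.00147753, -0.00040505, -0.0011179 ,  0.00119929,  0.00173573,
       -0.00037202]), 'effort': array([-6.52889576e-04, -5.55649602e+01,  3.44527745e+01,  1.37136519e-02,
       -1.63223635e-04, -2.04800136e-05]), 'tool_pos': array([0.22151318, 0.50312707, 0.23066453]), 'tcp_rot': array([-6.46808300e-01, -3.07380015e+00,  1.92608838e-03]), 'force': array([0.20933437, 1.29250405, 0.17508097]), 'torque': array([-0.02202431,  0.01394502, -0.0055654 ]), 'finger_force': 0.0, 'width': 1.0019439267790926}
[[-9.15196521e-01  4.03007209e-01 -7.18605261e-04  2.21513182e-01]
 [ 4.03007793e-01  9.15195883e-01 -1.10201544e-03  5.03127075e-01]
 [ 2.13544408e-04 -1.29816422e-03 -9.99999135e-01  2.30664529e-01]
 [ 0.00000000e+00  0.00000000e+00  0.00000000e+00  1.00000000e+00]]
{'mtx': array([[439.26299466,   0.        , 282.54620812],
       [  0.        , 439.26299466, 212.3868335 ],
       [  0.        ,   0.        ,   1.        ]]), 'k1': -0.10761281387122669, 'position': array([0.41694085, 0.00709546, 1.26054235]), 'attitude': array([-2.1633767 ,  2.12964879, -0.20779364])}
{'mtx': array([[404.65405343,   0.        , 281.14444856],
       [  0.        , 404.65405343, 207.45279153],
       [  0.        ,   0.        ,   1.        ]]), 'k1': -0.06570103520062016, 'position': array([ 0.36040516, -0.62462289,  0.78869275]), 'attitude': array([-2.35115605,  0.46574513, -0.15815251])}
```

View pics/top0.png

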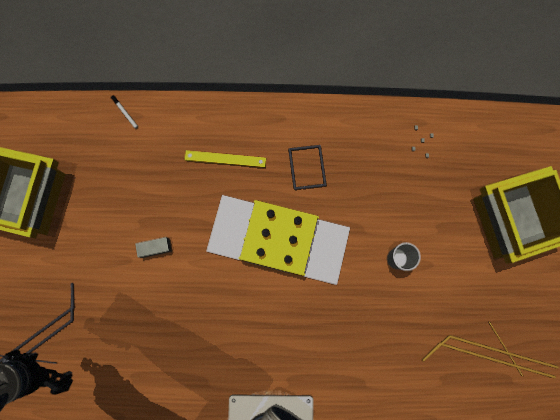

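View pics/side0.png

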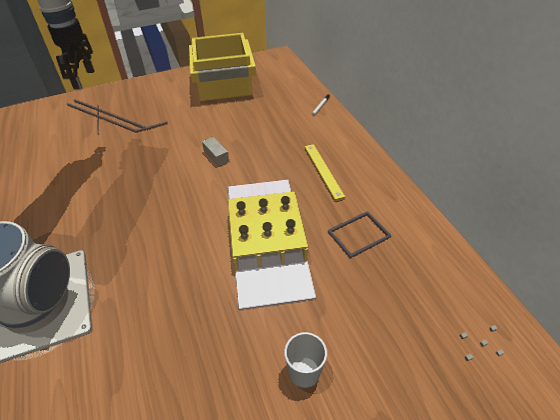

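```bash
python3 - <<'E'
import cv2
i=cv2.imread("pics/top0.png")[180:300,125:360]
cv2.imwrite("pics/crop1.png",cv2.resize(i,None,fx=3.4,fy=3.4,interpolation=cv2.INTER_CUBIC))
E
```

```text
(no output)
```

View pics/crop1.png

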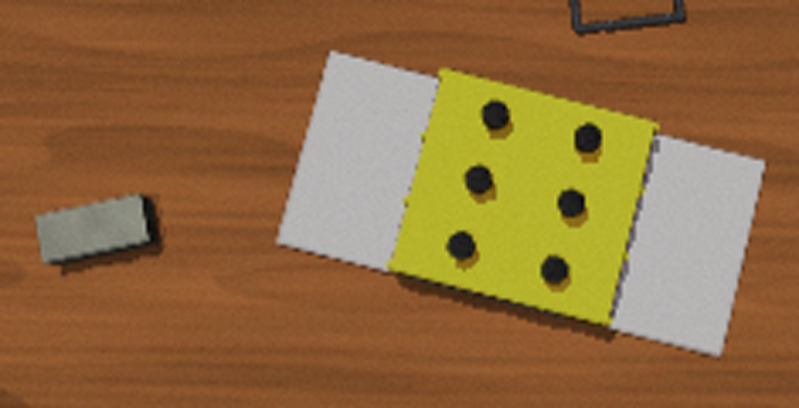

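```bash
python3 - <<'E'
from h import *
import pickle
from scipy.optimize import least_squares
c=pickle.load(open("c0.pkl","rb"))["top"]
f=lambda u,v:(125+(u+.5)/3.4-.5,180+(v+.5)/3.4-.5)
pts=[(461,245),(479,180),(496,115),(555,270),(571,204),(588,138)]
mod=[(x,y,.09) for y in(.038,-.038) for x in(-.054,0,.054)]
pts+=[(331,52),(765,160),(720,355),(277,243)]
mod+=[(.085,.192,.008),(.085,-.192,.008),(-.085,-.192,.008),(-.085,.192,.008)]
W=np.array([onz(c,f(*p),m[2])[:2] for p,m in zip(pts,mod)]);M=np.array(mod)[:,:2]
def res(v):
    C,S=np.cos(v[2]),np.sin(v[2]);return (M@np.array([[C,S],[-S,C]])+v[:2]-W).ravel()
r=least_squares(res,[.4,0,0]);v=r.x;print("rack",v,np.degrees(v[2]),"res mm",np.round(r.fun.reshape(-1,2)*1000,1).tolist())
np.save("rack.npy",v)
P=np.array([onz(c,f(*p),.04)[:2] for p in[(36,215),(140,196),(150,243),(45,263)]])
d=(P[1]+P[2]-P[0]-P[3])/2;print("prism",P.mean(0),np.linalg.norm(d),np.degrees(np.arctan2(d[1],d[0])),P)
T=pose();print("tool y angle",np.degrees(np.arctan2(T[1,1],T[0,1])),"tool x",np.degrees(np.arctan2(T[1,0],T[0,0])))
for m in mod[:6]:
    C,S=np.cos(v[2]),np.sin(v[2]);w=np.array([C*m[0]-S*m[1]+v[0],S*m[0]+C*m[1]+v[1]]);t=T[:3,:3].T@np.array([*(w-T[:2,3]),0]);print(m,w.round(4),"tool cm",(t*100).round(1))
E
```

```text
rack [ 0.54983741 -0.01442779 -0.23191639] -13.287830427842023 res mm [[-0.7, -0.1], [0.4, 0.6], [0.8, 0.6], [0.3, -0.2], [0.7, -0.6], [0.5, -0.1], [0.7, 1.1], [-0.7, -0.9], [-1.3, -1.1], [-0.7, 0.7]]
prism [0.51774356 0.33876519] 0.08758412336470296 -78.25140723219832 [[0.52843495 0.3866138 ]
 [0.54587968 0.30103852]
 [0.50744112 0.29074259]
 [0.48921849 0.37666587]]
tool y angle 66.23130977334469 tool x 156.23129954514746
(-0.054, 0.038, 0.09) [0.506 0.035] tool cm [-44.9 -31.4   0. ]
(0, 0.038, 0.09) [0.5586 0.0226] tool cm [-50.2 -30.4   0. ]
(0.054, 0.038, 0.09) [0.6111 0.0101] tool cm [-55.5 -29.4   0. ]
(-0.054, -0.038, 0.09) [ 0.4885 -0.039 ] tool cm [-46.3 -38.9   0. ]
(0, -0.038, 0.09) [ 0.5411 -0.0514] tool cm [-51.6 -37.9   0. ]
(0.054, -0.038, 0.09) [ 0.5937 -0.0638] tool cm [-56.9 -36.9   0. ]
```

```bash
R='' ; python3 -m crank '[{"jaw":0,"offset":[0,0,0],"rotation":[0,0,7.95]},{"jaw":0,"offset":[0,0,0],"rotation":[0,0,7.95]},{"jaw":0,"offset":[0,0,0],"rotation":[0,0,7.95]},{"jaw":0,"offset":[0,0,0],"rotation":[0,0,7.95]},{"jaw":0,"offset":[0,0,0],"rotation":[0,0,7.95]}]'
python3 -m crank '[{"jaw":0,"offset":[0,0,0],"rotation":[0,0,7.95]},{"jaw":0,"offset":[0,0,0],"rotation":[0,0,7.95]},{"jaw":0,"offset":[0,0,0],"rotation":[0,0,7.95]},{"jaw":0,"offset":[0,0,0],"rotation":[0,0,7.95]},{"jaw":0,"offset":[0,0,0],"rotation":[0,0,7.95]}]'
python3 -m crank '[{"jaw":0,"offset":[-2.6,2.6,0.6],"rotation":[0,0,0]},{"jaw":0,"offset":[-2.6,2.6,0.6],"rotation":[0,0,0]},{"jaw":0,"offset":[-2.6,2.6,0.6],"rotation":[0,0,0]},{"jaw":0,"offset":[-2.6,2.6,0.6],"rotation":[0,0,0]},{"jaw":0,"offset":[-2.6,2.6,0.6],"rotation":[0,0,0]}]'
python3 -m crank '[{"jaw":0,"offset":[-2.6,2.6,0.6],"rotation":[0,0,0]},{"jaw":0,"offset":[-2.6,2.6,0.6],"rotation":[0,0,0]},{"jaw":0,"offset":[-2.6,2.6,0.6],"rotation":[0,0,0]},{"jaw":0,"offset":[-2.6,2.6,0.6],"rotation":[0,0,0]},{"jaw":0,"offset":[-2.6,2.6,0.6],"rotation":[0,0,0]}]'
cat >> h.py <<'E'
def rk(p=None):
    v=np.load("rack.npy");T=pose();d=(T[:2,3] if p is None else np.array(p[:2]))-v[:2];C,S=np.cos(v[2]),np.sin(v[2])
    return np.array([C*d[0]+S*d[1],-S*d[0]+C*d[1],T[2,3] if p is None else p[2]])*100
def rep():
    s=bot.get_obs();T=pose();print(round(s["clock"],2),"rack cm",rk().round(2),"tool y deg in rack",np.degrees(np.arctan2(T[1,1],T[0,1])-np.load("rack.npy")[2]).round(2),"tilt",T[:2,2].round(4),"F",s["force"].round(2),"w",round(s["width"],3),"ff",s["finger_force"])
E
python3 -c "from h import *;rep()"
```

```text
clock: 0.6
tool_pos: [0.2216, 0.5032, 0.2309]
tcp_rot: [1.661, 2.666, -0.001]
force: [-0.2, -0.2, -0.5]
width: 0.144
finger_force: 0.0
clock: 1.1
tool_pos: [0.2216, 0.5032, 0.2309]
tcp_rot: [2.469, 1.943, -0.001]
force: [0.9, 0.1, 0.0]
width: -0.0
finger_force: 0.0
clock: 1.6
tool_pos: [0.3187, 0.3456, 0.2008]
tcp_rot: [2.463, 1.95, -0.001]
force: [-0.1, 0.6, 0.4]
width: 0.002
finger_force: 0.0
clock: 2.1
tool_pos: [0.4154, 0.1892, 0.1709]
tcp_rot: [-2.463, -1.95, 0.0]
force: [0.5, -0.1, -0.1]
width: 0.006
finger_force: 0.0
2.1 rack cm [-17.76  16.73  17.09] tool y deg in rack 0.02 tilt [-0.0003 -0.    ] F [ 0.48 -0.15 -0.1 ] w 0.006 ff 0.0
```

```bash
python3 -m crank '[{"jaw":0,"offset":[-2.59,2.47,1.0],"rotation":[0,0,0]},{"jaw":0,"offset":[-2.59,2.47,1.0],"rotation":[0,0,0]},{"jaw":0,"offset":[-2.59,2.47,1.0],"rotation":[0,0,0]},{"jaw":0,"offset":[-2.59,2.47,1.0],"rotation":[0,0,0]},{"jaw":0,"offset":[-2.59,2.47,1.0],"rotation":[0,0,0]}]' >/dev/null
python3 -m crank '[{"jaw":0,"offset":[0,0,0.4],"rotation":[0,0,0]},{"jaw":0,"offset":[0,0,0.4],"rotation":[0,0,0]}]' >/dev/null
python3 - <<'E'
from h import *
rep();T=pose();c=imaging.capture("wrist");save(c,"pics/w1.png")
Tc=T@np.array(c["tool_from_camera"]);v=np.load("rack.npy");C,S=np.cos(v[2]),np.sin(v[2])
for y in(.038,-.038):
  for x in(-.054,0,.054):
    p=np.linalg.inv(Tc)@np.array([v[0]+C*x-S*y,v[1]+S*x+C*y,.09,1])
    print(x,y,cv2.projectPoints(p[None,:3],np.zeros(3),np.zeros(3),np.array(c["mtx"]),np.array([c["k1"],0,0,0]))[0].ravel().round(1))
E
```

```text
2.8 rack cm [-5.49  3.86 11.25] tool y deg in rack -0.08 tilt [-0.0015  0.0003] F [-0.22 -0.4   0.4 ] w -0.003 ff 0.0
-0.054 0.038 [277.1 257.2]
0 0.038 [378.7 256.8]
0.054 0.038 [476.  255.7]
-0.054 -0.038 [277.1 372.7]
0 -0.038 [366.3 371.8]
0.054 -0.038 [452.5 368.9]
```

View pics/w1.png

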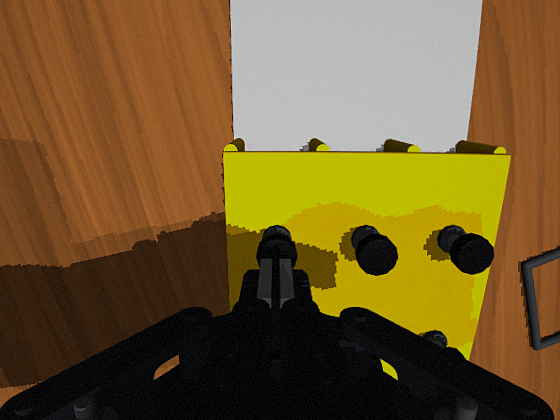

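```bash
python3 -m crank '[{"jaw":0,"offset":[0,0,0.8],"rotation":[0,0,0]},{"jaw":0,"offset":[0,0,0.8],"rotation":[0,0,0]},{"jaw":0,"offset":[0,0,0.4],"rotation":[0,0,0]},{"jaw":0,"offset":[0,0,0.35],"rotation":[0,0,0]},{"jaw":0,"offset":[0,0,0.2],"rotation":[0,0,0]}]' >/dev/null
python3 -m crank '[{"jaw":0,"offset":[0,0,0],"rotation":[0,0,0]},{"jaw":0,"offset":[0,0,0],"rotation":[0,0,0]}]'; python3 -c "from h import *;rep()"
```

```text
clock: 3.55
tool_pos: [0.5056, 0.0363, 0.088]
tcp_rot: [2.463, 1.95, 0.0]
force: [-0.5, 1.0, 1.1]
width: 0.002
finger_force: 0.8
3.55 rack cm [-5.47  3.92  8.8 ] tool y deg in rack 0.03 tilt [0.0002 0.0001] F [-0.51  0.95  1.11] w 0.002 ff 0.7717458810657263
```

```bash
python3 -m crank '[{"jaw":0,"offset":[0,0,0.2],"rotation":[0,0,0]},{"jaw":0,"offset":[0,0,0.15],"rotation":[0,0,0]},{"jaw":0,"offset":[0,0,0],"rotation":[0,0,0]},{"jaw":0,"offset":[0,0,0],"rotation":[0,0,0]}]'; python3 -c "from h import *;rep()"
```

```text
clock: 3.95
tool_pos: [0.5058, 0.0362, 0.0848]
tcp_rot: [2.463, 1.95, 0.001]
force: [-2.0, 1.4, 7.7]
width: 0.004
finger_force: 4.1
3.95 rack cm [-5.45  3.92  8.48] tool y deg in rack 0.02 tilt [0.0009 0.    ] F [-2.03  1.44  7.7 ] w 0.004 ff 4.087554429861484
```

```bash
python3 -m crank '[{"jaw":0,"offset":[0,0,-1.5],"rotation":[0,0,0]},{"jaw":0,"offset":[-0.05,2.7,0],"rotation":[0,0,0]},{"jaw":0,"offset":[-0.05,2.7,0],"rotation":[0,0,0]},{"jaw":0,"offset":[0,0,0.8],"rotation":[0,0,0]},{"jaw":0,"offset":[0,0,0.4],"rotation":[0,0,0]}]' >/dev/null
python3 -m crank '[{"jaw":0,"offset":[0,0,0.2],"rotation":[0,0,0]},{"jaw":0,"offset":[0,0,0.1],"rotation":[0,0,0]},{"jaw":0,"offset":[0,0,0],"rotation":[0,0,0]},{"jaw":0,"offset":[0,0,0],"rotation":[0,0,0]}]'; python3 -c "from h import *;rep()"
```

```text
clock: 4.85
tool_pos: [0.5573, 0.0229, 0.0845]
tcp_rot: [-2.463, -1.95, 0.001]
force: [-0.5, -1.6, 2.8]
width: 0.0
finger_force: 1.3
4.85 rack cm [-0.13  3.8   8.45] tool y deg in rack 0.03 tilt [-0.0004 -0.0003] F [-0.53 -1.55  2.81] w 0.0 ff 1.2883835099637508
```

```bash
python3 -m crank '[{"jaw":0,"offset":[0,0,0.2],"rotation":[0,0,0]},{"jaw":0,"offset":[0,0,0.2],"rotation":[0,0,0]},{"jaw":0,"offset":[0,0,0.2],"rotation":[0,0,0]},{"jaw":0,"offset":[0,0,0.2],"rotation":[0,0,0]},{"jaw":0,"offset":[0,0,0],"rotation":[0,0,0]}]'; python3 -m crank '[{"jaw":0,"offset":[0,0,0.05],"rotation":[0,0,0]},{"jaw":0,"offset":[0,0,0.05],"rotation":[0,0,0]},{"jaw":0,"offset":[0,0,0],"rotation":[0,0,0]},{"jaw":0,"offset":[0,0,0],"rotation":[0,0,0]}]'
```

```text
clock: 5.35
tool_pos: [0.5576, 0.0229, 0.0761]
tcp_rot: [-2.463, -1.95, 0.001]
force: [-3.4, -0.6, 5.1]
width: -0.005
finger_force: 2.5
clock: 5.75
tool_pos: [0.5577, 0.0229, 0.076]
tcp_rot: [2.463, 1.95, 0.0]
force: [-5.5, -0.6, 13.6]
width: -0.001
finger_force: 6.4
```

```bash
python3 -m crank '[{"jaw":0,"offset":[0,0,-3],"rotation":[0,0,0]},{"jaw":0,"offset":[0,0,-3],"rotation":[0,0,0]},{"jaw":0,"offset":[3.8,-1.4,0],"rotation":[0,0,0]},{"jaw":0,"offset":[3.8,-1.4,0],"rotation":[0,0,0]},{"jaw":50,"offset":[3.8,-1.4,0],"rotation":[0,0,0]}]' >/dev/null
python3 -m crank '[{"jaw":100,"offset":[3.8,-1.4,0],"rotation":[0,0,0]},{"jaw":100,"offset":[3.8,-1.4,0],"rotation":[0,0,0]},{"jaw":100,"offset":[3.8,-1.4,0],"rotation":[0,0,0]},{"jaw":100,"offset":[3.8,-1.4,0],"rotation":[0,0,0]},{"jaw":100,"offset":[3.2,-1.3,0],"rotation":[0,0,0]}]' >/dev/null
python3 -m crank '[{"jaw":100,"offset":[0,0,0],"rotation":[0,0,-8.37]},{"jaw":100,"offset":[0,0,0],"rotation":[0,0,-8.37]},{"jaw":100,"offset":[0,0,0],"rotation":[0,0,-8.37]},{"jaw":100,"offset":[0,0,0],"rotation":[0,0,0]}]' >/dev/null
python3 - <<'E'
from h import *
import pickle
rep();T=pose();c=imaging.capture("wrist");save(c,"pics/w2.png");pickle.dump((c,T),open("w2.pkl","wb"));print(T[:3,3])
E
```

```text
7.15 rack cm [-11.2   33.65  13.47] tool y deg in rack 25.28 tilt [-0.0005  0.0002] F [-0.8  -0.49 -0.61] w 1.0 ff 0.0
[0.51813878 0.33882393 0.13470061]
```

View pics/w2.png

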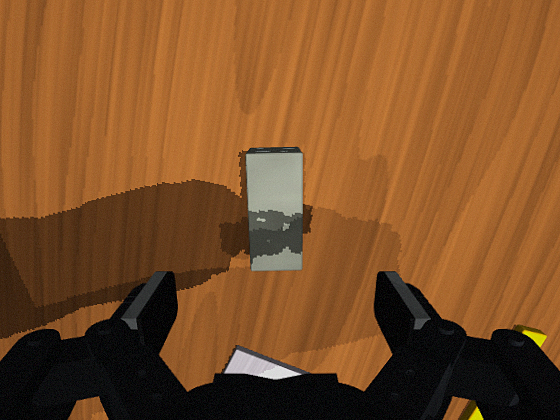

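```bash
python3 - <<'E'
from h import *
import pickle
c,T=pickle.load(open("w2.pkl","rb"))
P=np.array([(np.linalg.inv(T)@np.append(onz(c,p,.04,T),1))[:3]*100 for p in[(246,153),(302,153),(302,269),(251,270)]])
print(P.round(2),P.mean(0).round(2)); d=P[0]+P[1]-P[2]-P[3];print(np.degrees(np.arctan2(d[1],d[0])))
E
```

```text
[[ 4.55 -2.02  9.47]
 [ 4.55  1.86  9.47]
 [-4.27  2.05  9.47]
 [-4.35 -1.86  9.47]] [0.12 0.01 9.47]
-1.1385030653355745
```

```bash
python3 -m crank '[{"jaw":100,"offset":[0.1,0,3],"rotation":[0,0,-1.1]},{"jaw":100,"offset":[0,0,3],"rotation":[0,0,0]},{"jaw":100,"offset":[0,0,3],"rotation":[0,0,0]},{"jaw":100,"offset":[0,0,2.2],"rotation":[0,0,0]},{"jaw":100,"offset":[0,0,1.4],"rotation":[0,0,0]}]'
python3 -m crank '[{"jaw":30,"offset":[0,0,0],"rotation":[0,0,0]},{"jaw":10,"offset":[0,0,0],"rotation":[0,0,0]},{"jaw":10,"offset":[0,0,0],"rotation":[0,0,0]},{"jaw":10,"offset":[0,0,0],"rotation":[0,0,0]},{"jaw":10,"offset":[0,0,0],"rotation":[0,0,0]}]'
python3 -m crank '[{"jaw":10,"offset":[0,0,0],"rotation":[0,0,0]},{"jaw":10,"offset":[0,0,0],"rotation":[0,0,0]},{"jaw":10,"offset":[0,0,-1.5],"rotation":[0,0,0]},{"jaw":10,"offset":[0,0,-3],"rotation":[0,0,0]},{"jaw":10,"offset":[0,0,0],"rotation":[0,0,0]}]'
python3 -c "from h import *;rep()"
```

```text
clock: 7.7
tool_pos: [0.5173, 0.339, 0.0072]
tcp_rot: [-1.963, -2.452, 0.003]
force: [-0.2, 0.2, -0.6]
width: 1.001
finger_force: 0.0
clock: 8.2
tool_pos: [0.5187, 0.3397, 0.0106]
tcp_rot: [1.957, 2.456, 0.003]
force: [0.5, -0.5, 7.8]
width: 0.458
finger_force: 61.8
clock: 8.7
tool_pos: [0.5197, 0.3402, 0.0578]
tcp_rot: [1.956, 2.456, 0.008]
force: [1.1, 0.6, -2.9]
width: 0.46
finger_force: 61.5
8.7 rack cm [-11.09  33.82   5.78] tool y deg in rack 26.22 tilt [0.005  0.0024] F [ 1.06  0.58 -2.85] w 0.46 ff 61.52414560317993
```

```bash
python3 -m crank '[{"jaw":10,"offset":[0,0,-1.5],"rotation":[0,0,6.55]},{"jaw":10,"offset":[0,0,-1.5],"rotation":[0,0,6.55]},{"jaw":10,"offset":[0,0,0],"rotation":[0,0,6.55]},{"jaw":10,"offset":[0,0,0],"rotation":[0,0,6.55]},{"jaw":10,"offset":[-1.6,0.9,0],"rotation":[0,0,0]}]' >/dev/null
python3 -m crank '[{"jaw":10,"offset":[-3.2,1.8,0],"rotation":[0,0,0]},{"jaw":10,"offset":[-3.2,1.8,0],"rotation":[0,0,0]},{"jaw":10,"offset":[-3.2,1.8,0],"rotation":[0,0,0]},{"jaw":10,"offset":[-3.2,1.8,0],"rotation":[0,0,0]},{"jaw":10,"offset":[-3.2,1.8,0],"rotation":[0,0,0]}]' >/dev/null
python3 -m crank '[{"jaw":10,"offset":[-1.2,0.9,0],"rotation":[0,0,0]},{"jaw":10,"offset":[0,0,0],"rotation":[0,0,0]}]' >/dev/null
python3 - <<'E'
from h import *
import pickle
rep();T=pose();c=imaging.capture("wrist");save(c,"pics/w3.png");pickle.dump((c,T),open("w3.pkl","wb"))
E
```

```text
9.9 rack cm [-0.31 14.67  8.36] tool y deg in rack -0.08 tilt [-0.0004 -0.0004] F [ 1.25  0.76 -2.54] w 0.459 ff 61.35321378707886
```

View pics/w3.png

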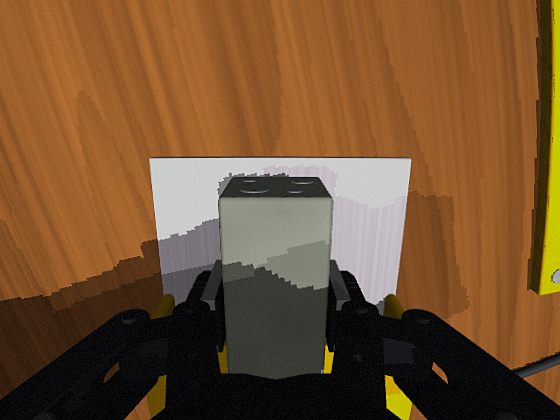

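```bash
python3 - <<'E'
from h import *
import pickle
c,T=pickle.load(open("w3.pkl","rb"))
f=lambda p,z:(rk(onz(c,p,z,T))).round(2)
print("plate",f((150,158),.008),f((411,157),.008))
tz=T[2,3]
for zt in(.068,.073,.078): print(zt,"top",f((219,197),tz-.0106+.04),f((333,197),tz-.0106+.04),"inner",f((324,373),tz+.0294)) ;break
print("bot",f((232,178),tz-.0106),f((325,178),tz-.0106))
E
```

```text
plate [-8.4  19.18  0.8 ] [ 8.47 19.22  0.8 ]
0.068 top [-2.23 19.19 11.3 ] [ 1.69 19.18 11.3 ] inner [ 1.71 11.68 11.3 ]
bot [-2.28 19.08  7.3 ] [ 1.97 19.08  7.3 ]
```

```bash
python3 -m crank '[{"jaw":10,"offset":[-0.2,0.28,2],"rotation":[0,0,0]},{"jaw":10,"offset":[0,0,2],"rotation":[0,0,0]},{"jaw":10,"offset":[0,0,1.5],"rotation":[0,0,0]},{"jaw":10,"offset":[0,0,0.6],"rotation":[0,0,0]},{"jaw":10,"offset":[0,0,0],"rotation":[0,0,0]}]'
python3 -m crank '[{"jaw":10,"offset":[0,0,0.2],"rotation":[0,0,0]},{"jaw":10,"offset":[0,0,0],"rotation":[0,0,0]}]'
python3 -c "from h import *;rep()"
```

```text
clock: 10.45
tool_pos: [0.5814, 0.1299, 0.0224]
tcp_rot: [-2.461, -1.951, 0.002]
force: [-0.6, 0.0, -3.4]
width: 0.457
finger_force: 61.3
clock: 10.65
tool_pos: [0.5826, 0.1294, 0.0219]
tcp_rot: [2.462, 1.951, 0.001]
force: [-0.6, -0.0, -3.0]
width: 0.456
finger_force: 61.3
10.65 rack cm [-0.12 14.75  2.19] tool y deg in rack 0.06 tilt [0.001  0.0001] F [-0.58 -0.04 -2.99] w 0.456 ff 61.34150147438049
```

```bash
python3 -m crank '[{"jaw":10,"offset":[-0.25,0.1,0],"rotation":[0,0,0]},{"jaw":10,"offset":[0,0,0.15],"rotation":[0,0,0]},{"jaw":10,"offset":[0,0,0],"rotation":[0,0,0]}]'
python3 -m crank '[{"jaw":10,"offset":[0,0,0.15],"rotation":[0,0,0]},{"jaw":10,"offset":[0,0,0],"rotation":[0,0,0]}]'
python3 -c "from h import *;rep()"
```

```text
clock: 10.95
tool_pos: [0.5827, 0.1262, 0.0199]
tcp_rot: [2.463, 1.95, 0.0]
force: [-0.1, 0.8, -4.1]
width: 0.458
finger_force: 61.3
clock: 11.15
tool_pos: [0.5828, 0.1263, 0.0186]
tcp_rot: [2.463, 1.95, 0.001]
force: [-0.2, -0.9, 0.2]
width: 0.461
finger_force: 61.7
11.15 rack cm [-0.02 14.45  1.86] tool y deg in rack 0.02 tilt [ 0.0005 -0.    ] F [-0.21 -0.86  0.21] w 0.461 ff 61.717740297317505
```

```bash
python3 -m crank '[{"jaw":60,"offset":[0,0,0],"rotation":[0,0,0]},{"jaw":80,"offset":[0,0,0],"rotation":[0,0,0]},{"jaw":80,"offset":[0,0,0],"rotation":[0,0,0]},{"jaw":80,"offset":[0,0,-3],"rotation":[0,0,0]},{"jaw":80,"offset":[0,0,-4],"rotation":[0,0,0]}]'
python3 -m crank '[{"jaw":40,"offset":[3.5,0,0],"rotation":[0,0,0]},{"jaw":0,"offset":[3.7,0,0],"rotation":[0,0,0]},{"jaw":0,"offset":[0,0,0],"rotation":[0,0,0]},{"jaw":0,"offset":[0,0,0],"rotation":[0,0,0]},{"jaw":0,"offset":[0,0,0],"rotation":[0,0,0]}]'
python3 - <<'E'
from h import *
rep();c=imaging.capture("top");i=cv2.cvtColor(c["image"],cv2.COLOR_RGB2BGR)[180:300,180:360]
cv2.imwrite("pics/t2.png",cv2.resize(i,None,fx=4,fy=4,interpolation=cv2.INTER_CUBIC))
E
```

```text
clock: 11.65
tool_pos: [0.5814, 0.1263, 0.0873]
tcp_rot: [-2.461, -1.949, 0.006]
force: [0.7, 0.2, 0.2]
width: 0.8
finger_force: 0.0
clock: 12.15
tool_pos: [0.5989, 0.196, 0.0881]
tcp_rot: [-2.463, -1.95, 0.001]
force: [0.6, -0.1, 0.0]
width: 0.004
finger_force: 0.0
12.15 rack cm [-0.06 21.61  8.81] tool y deg in rack 0.03 tilt [-0.0005 -0.0004] F [ 0.58 -0.12  0.01] w 0.004 ff 0.0
```

View pics/t2.png

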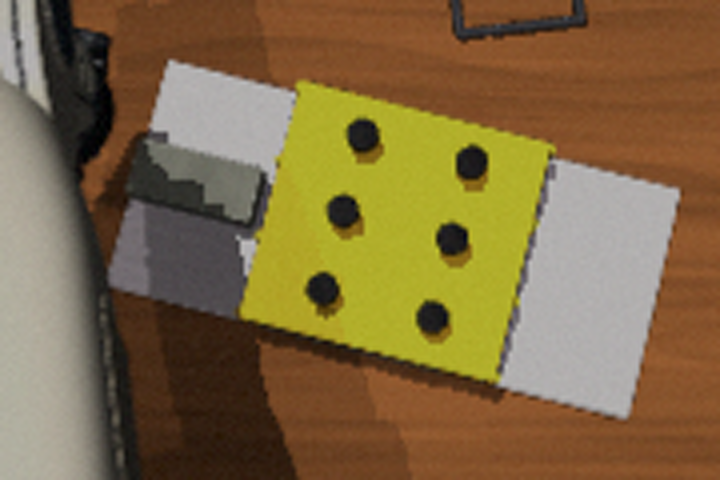

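```bash
python3 -m crank '[{"jaw":0,"offset":[0,0.05,2.5],"rotation":[0,0,0]},{"jaw":0,"offset":[0,0,2.5],"rotation":[0,0,0]},{"jaw":0,"offset":[0,0,1.6],"rotation":[0,0,0]},{"jaw":0,"offset":[-0.8,0,0],"rotation":[0,0,0]},{"jaw":0,"offset":[0,0,0],"rotation":[0,0,0]}]'
python3 -m crank '[{"jaw":0,"offset":[-0.6,0,0],"rotation":[0,0,0]},{"jaw":0,"offset":[-0.6,0,0],"rotation":[0,0,0]},{"jaw":0,"offset":[-0.6,0,0],"rotation":[0,0,0]},{"jaw":0,"offset":[-0.6,0,0],"rotation":[0,0,0]},{"jaw":0,"offset":[0,0,0],"rotation":[0,0,0]}]'
python3 -c "from h import *;rep()"
```

```text
clock: 12.7
tool_pos: [0.5977, 0.187, 0.0226]
tcp_rot: [2.464, 1.948, -0.001]
force: [0.2, -0.5, 0.0]
width: -0.0
finger_force: 0.0
clock: 13.2
tool_pos: [0.5924, 0.1643, 0.0227]
tcp_rot: [2.463, 1.949, 0.0]
force: [0.0, 0.7, 0.0]
width: 0.002
finger_force: 0.2
13.2 rack cm [ 0.03 18.37  2.27] tool y deg in rack -0.01 tilt [ 0.0005 -0.0004] F [0.04 0.67 0.02] w 0.002 ff 0.18472368115908466
```

```bash
for i in 1; do :; done; python3 -m crank '[{"jaw":0,"offset":[-0.7,0,0],"rotation":[0,0,0]},{"jaw":0,"offset":[-0.7,0,0],"rotation":[0,0,0]},{"jaw":0,"offset":[-0.7,0,0],"rotation":[0,0,0]},{"jaw":0,"offset":[-0.7,0,0],"rotation":[0,0,0]}]'
python3 - <<'E'
from h import *
rep();c=imaging.capture("wrist");save(c,"pics/w4.png")
E
```

```text
clock: 13.6
tool_pos: [0.5861, 0.1382, 0.0226]
tcp_rot: [-2.462, -1.951, -0.002]
force: [1.6, 5.4, 4.2]
width: 0.002
finger_force: 2.5
13.6 rack cm [ 0.03 15.69  2.26] tool y deg in rack 0.06 tilt [0.0008 0.0008] F [1.59 5.37 4.23] w 0.002 ff 2.5293222069740295
```

View pics/w4.png

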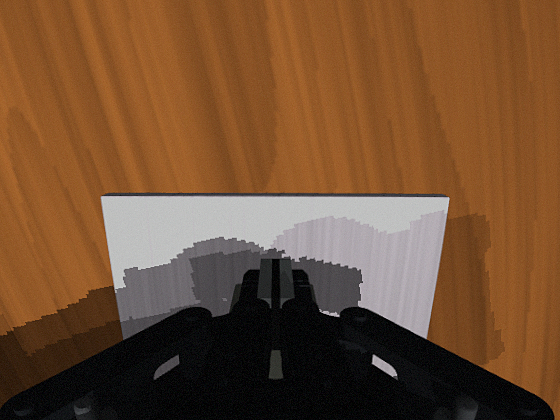

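```bash
python3 -m crank '[{"jaw":0,"offset":[-0.6,0,0],"rotation":[0,0,0]},{"jaw":0,"offset":[-0.6,0,0],"rotation":[0,0,0]},{"jaw":0,"offset":[-0.6,0,0],"rotation":[0,0,0]},{"jaw":0,"offset":[-0.6,0,0],"rotation":[0,0,0]}]'
python3 -m crank '[{"jaw":0,"offset":[-0.5,0,0],"rotation":[0,0,0]},{"jaw":0,"offset":[-0.5,0,0],"rotation":[0,0,0]},{"jaw":0,"offset":[-0.5,0,0],"rotation":[0,0,0]}]'
python3 -c "from h import *;rep()"
```

```text
clock: 14.05
tool_pos: [0.5805, 0.1147, 0.0225]
tcp_rot: [-2.463, -1.951, -0.001]
force: [2.3, 5.2, 4.0]
width: -0.001
finger_force: 2.5
clock: 14.35
tool_pos: [0.577, 0.1, 0.0224]
tcp_rot: [-2.463, -1.95, -0.001]
force: [0.9, 4.5, 3.9]
width: -0.001
finger_force: 2.6
14.35 rack cm [ 0.02 11.76  2.24] tool y deg in rack 0.04 tilt [0.0003 0.0005] F [0.85 4.51 3.91] w -0.001 ff 2.5841862335801125
```

Now slowly to the stop.

```bash
python3 -m crank '[{"jaw":0,"offset":[-0.4,0,0],"rotation":[0,0,0]},{"jaw":0,"offset":[-0.4,0,0],"rotation":[0,0,0]},{"jaw":0,"offset":[-0.2,0,0],"rotation":[0,0,0]}]'
python3 -m crank '[{"jaw":0,"offset":[-0.15,0,0],"rotation":[0,0,0]},{"jaw":0,"offset":[-0.1,0,0],"rotation":[0,0,0]}]'
python3 -c "from h import *;rep()"
```

```text
clock: 14.65
tool_pos: [0.5746, 0.09, 0.0223]
tcp_rot: [-2.463, -1.95, -0.0]
force: [1.3, 4.9, 4.5]
width: -0.0
finger_force: 2.5
clock: 14.85
tool_pos: [0.5741, 0.0878, 0.0223]
tcp_rot: [-2.463, -1.95, -0.0]
force: [1.4, 4.7, 3.6]
width: -0.002
finger_force: 2.6
14.85 rack cm [1.000e-02 1.051e+01 2.230e+00] tool y deg in rack 0.03 tilt [0.0001 0.0002] F [1.38 4.71 3.56] w -0.002 ff 2.5689004361629486
```

```bash
python3 -m crank '[{"jaw":0,"offset":[-0.15,0,0],"rotation":[0,0,0]},{"jaw":0,"offset":[-0.1,0,0],"rotation":[0,0,0]}]'
python3 -m crank '[{"jaw":0,"offset":[-0.1,0,0],"rotation":[0,0,0]},{"jaw":0,"offset":[0,0,0],"rotation":[0,0,0]}]'
python3 -c "from h import *;rep()"
```

```text
clock: 15.05
tool_pos: [0.5741, 0.0872, 0.0224]
tcp_rot: [-2.46, -1.95, -0.005]
force: [3.7, 17.8, 2.3]
width: 0.001
finger_force: 9.3
clock: 15.25
tool_pos: [0.5741, 0.0872, 0.0224]
tcp_rot: [-2.458, -1.951, -0.008]
force: [5.0, 19.6, 2.0]
width: -0.001
finger_force: 9.9
15.25 rack cm [ 0.03 10.45  2.24] tool y deg in rack 0.15 tilt [0.0018 0.0056] F [ 4.99 19.59  2.  ] w -0.001 ff 9.909357279539108
```

```bash
python3 -m crank '[{"jaw":0,"offset":[1,0,0],"rotation":[0,0,0]},{"jaw":0,"offset":[3,0,0],"rotation":[0,0,0]},{"jaw":0,"offset":[4,0,0],"rotation":[0,0,0]},{"jaw":0,"offset":[4,0,-2],"rotation":[0,0,0]},{"jaw":0,"offset":[4,0,-3],"rotation":[0,0,0]}]'
python3 -m crank '[{"jaw":0,"offset":[4,0,-4],"rotation":[0,0,0]},{"jaw":0,"offset":[2,0,-4],"rotation":[0,0,0]},{"jaw":0,"offset":[0,0,0],"rotation":[0,0,0]}]'
python3 - <<'E'
from h import *
rep();t=imaging.capture("top")["image"][170:310,190:370];s=imaging.capture("side")["image"][160:400,190:400]
o=np.zeros((480,780,3),np.uint8);a=cv2.resize(t,(385,300),interpolation=cv2.INTER_CUBIC);b=cv2.resize(s,(385,440),interpolation=cv2.INTER_CUBIC)
o[:300,:385]=a;o[:440,390:775]=b;cv2.imwrite("pics/end.png",o[:,:,::-1])
E
```

```text
clock: 15.75
tool_pos: [0.6086, 0.2405, 0.0704]
tcp_rot: [-2.463, -1.949, 0.009]
force: [2.0, -0.1, 0.5]
width: 0.002
finger_force: 0.0
clock: 16.05
tool_pos: [0.6245, 0.2969, 0.1525]
tcp_rot: [2.458, 1.951, 0.01]
force: [-0.8, 0.1, 0.7]
width: -0.002
finger_force: 0.0
16.05 rack cm [ 0.12 32.01 15.25] tool y deg in rack 0.17 tilt [0.0073 0.0012] F [-0.79  0.12  0.73] w -0.002 ff 0.0
```

View pics/end.png

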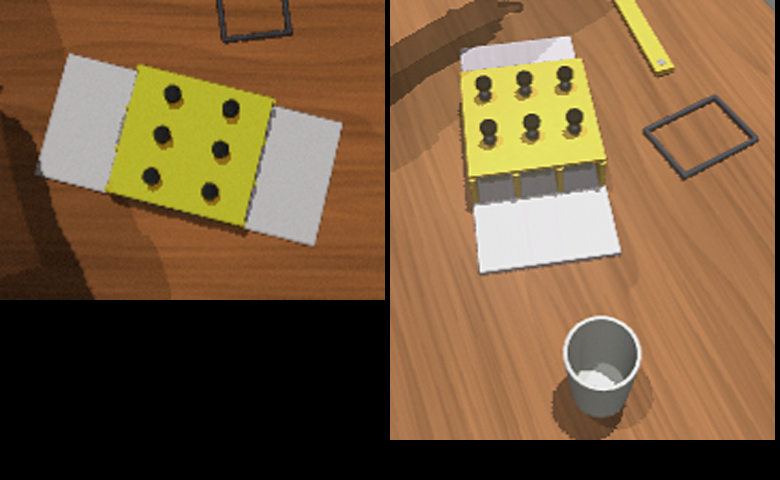

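The deck is empty, so the half-prism is inside a2. The cup and the stirrup stand where they were, and so does the visible end of the rule. Handing in.

```bash
python3 -c "from rig import bot;print(bot.hand_in())"
```

```text
the job is handed in; nothing more can be done
None
```

I handed in the job after about 16 s of robot time: cell a2 was the free one, its feeler was pressed fully down, and the half-prism was then pushed into a2 until it stopped against the back. The cup, stirrup and rule were not touched.

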